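Set the length stop four clicks out

TASK

Set the length stop of the cut-off fixture: with the crank pin on its dial, wind the dial clockwise (seen from above) right back against its end stop, then turn it anticlockwise exactly four clicks, so that it rests in the fourth click from the stop. The clicks are unevenly spaced and unmarked, so count them by feel; let go of the dial and leave the things lying round the fixture where they are.

Things in the scene. Friction and masses are not known exactly. Their poses are not given: they have to be found in the camera images.
- fixture: fixed cut-off fixture on the bench: grey plate 180 x 285 x 14 mm, the round dial near one end, a sliding aluminium stop plate (driven by the dial) near the other. Origin on the bench under the dial's axis; z up, y from the dial towards the stop plate; the plate spans x -75 to +105 mm, y -75 to +210 mm. There are six clicks, 0.5 to 0.8 rad apart and uneven, none at the end stop itself
- dial_axis (a point): the dial's upright axis at its disc's top face, 48 mm above the bench. Disc: aluminium, 122 mm diameter, 10 mm thick, hub cap 32 mm wide and 5 mm high. Two steel end posts stand just outside the rim, level with the disc's top; a lug on the rim meets one at the clockwise end of travel (the end stop) and the other 4.5 rad further anticlockwise
- dial: the dial with its crank pin; origin on the axis at bench height, z up, x from the axis to the pin. At the clockwise end stop its x is parallel to the fixture's x. Starts 2 to 4 rad anticlockwise of the stop, in or between clicks. Within about 0.14 rad of a click it springs into it by itself, ahead of a slow finger, and is held there again
- crank_pin (a point): centre, half-way up, of the upright round steel crank pin: 16 mm diameter, 40 mm tall (48 to 88 mm above the bench), 48 mm from the dial's axis. It can be pushed sideways by a finger. In a click the dial holds until about 9 to 13 N is pushed tangentially at the pin; between clicks it turns against 1 to 4 N and stays where it is left
- detent_block: fixed dark steel block holding the sprung plunger that makes the clicks, 26 mm wide, top 36 mm above the bench (39 with its screw), 65 to 95 mm from the dial's axis, its spring tube out to 119 mm; origin on the axis 14 mm above the bench, x outward through the block. It sits up to 0.35 rad either way from the fixture's x, which shifts all clicks: the first comes 0.25 to 1 rad from the stop
- tape_measure: yellow tape measure 59 x 65 x 31 mm lying beside the fixture, to be left alone; origin under its centre
- cork_block: cork sanding block 40 x 64 x 27 mm lying beside the fixture, to be left alone; origin under its centre
- board_left: light wooden board 85 x 185 x 22 mm lying behind the fixture, to be left alone; origin under its centre

How it is judged (in metres and radians):
On the way:
1. the dial is wound clockwise against its end stop (within 4 degrees) (x of crank_pin in the frame of fixture above 0.04 m and y of crank_pin in the frame of fixture below 0.0035 m), for 0.1 s.
At the end, for the whole second after the job is handed in: the dial rests, released, in the fourth click from the clockwise end stop (crank pin within about 4 mm of where that click holds it) (x of crank_pin in the frame of detent_block between -0.044 and -0.0355 m and y of crank_pin in the frame of detent_block between 0.0215 and 0.032 m); the robot touches nothing.
It fails at once if a thing lying round the fixture is moved by more than 15 mm (distance of any of tape_measure, cork_block, board_left from where it was at the start of the episode above 0.015 m).
It also fails if it takes over 72 s, if anything falls off the work surface, if the arm or the gripper's body presses on something with over 40 N, if the wrist force passes 120 N, or if a joint passes its speed limit or range.

ROBOT

A 6-joint arm with a two-finger parallel gripper is mounted at the origin on a cart in front of the work surface, level with it; the furniture and walls round the work are solid. World frame = base frame: x ahead of the robot, y to its left, z up, the work surface at z = 0. Lengths are in mm, angles in rad, forces in N, time in s.
With the tool pointing down it reaches from about 350 to 875 mm from the base axis. Payload 4.2 kg.
Tool frame: the origin (TCP) lies on the centre line of the jaws, within the pads' length; the fingertips stand 11 mm ahead of it and the grasp point (between the pads) lies 8 mm behind it; z points along the fingers, y is the line along which they close (so a half turn about z gives the same grasp; the last joint's range is limited). The gripper opens to 85 mm and grips with 20 to 120 N. Pads are 22 mm wide; open, the fingers measure 114 mm over their backs; the gripper's body (76 mm by 85 mm) begins 54 mm behind the grasp point. The pads swing forward as they close: fully open they stand 13 mm farther back than shut.
Start: joints at [1.581, 0.385, 0.008, 0, -1.194, -0.259], TCP at [153.869, 605.742, 242.312] pointing down, gripper open.
Joint ranges: [-3.14, 3.14], [-1.21, 2.06], [-1.07, 1.41], [-3.16, 2.05], [-2.99, -0.16], [-3.1, 3.1]. Speed limits (rad/s): [2.79, 2.79, 3.14, 3.14, 3.14, 3.14].

INTERFACE

Orientations are given as a 3x3 rotation matrix whose columns are the frame's x, y, z axes.
In Python, from station import * gives the robot as it stands. Calls block until the motion is done:
- move_pose(position, orientation): joint-space move of the TCP to a pose.
- line_to(position, attitude=None, speed=150, contact_N=None): straight line of the TCP; attitude=None keeps the orientation; speed is the mean speed in mm/s. With contact_N (N) it stops when the force on the tool has changed by that much, and returns True; else False.
- goto_joints(angles): joint-space move.
- set_gripper(opening, grip_force=None): finger opening in mm; grip_force is the grip in N (None keeps the last); returns when the fingers have stopped.
- dwell(seconds).
- ik(position, orientation): joint angles nearest the present ones, or None.
- get_obs(): the state.
- grab_frame(name): name is "side" or "top" or "wrist"; returns (picture, depth): 400x640x3 uint8, red, green, blue; 400x640 float32, mm along the optical axis (not along the pixel's ray), 0 where there is no reading.
- camera_info(name): a dict with "camera_matrix" (3x3 intrinsics, pixels), "extrinsics" (4x4, takes a point from world to camera coordinates). Camera axes: x right, y up, looking along -z (the intrinsics and any distortion apply to the point x, -y, -z); pixel columns grow to the right and rows downward; lengths in mm; the calibration is good to about 2 mm. The wrist camera is an equidistant fisheye: a pixel r from the principal point sees the ray r / f radians off the axis. A picture is of the moment at which its call begins: read the wrist's pose just before it. camera_info takes no time and is no camera call; for the wrist camera it gives the pose at the moment of the call.
A pose or a line that the arm cannot do raises IKError and nothing moves.
- sign_off(): hands the job in; it is judged then, once.
Trained networks look in the newest picture that a camera, given by its name, has taken for a name from the list of things; names that differ only in an ending like _2 or _b are one class to them, and where a whole thing is asked for, a point or a joint stands for the part that bears it (a point fixed in the world has none). Each returns a list of dicts, best first, with "conf" (0 to 1); they miss things now and then, are a little off and sometimes report something else, mostly with a low value. They report only what shows in the picture. A call takes as long as a camera call.
- search_frame(camera, label): "centre" ([x, y, z] in mm, in world coordinates, good to about 4 mm: the middle of the surface that is visible of it).
- regions_of(camera, label): "region" (400x640 bool, what is visible of it).
The state is a dict: "clock": time; "q": joint angles; "joint_velocities": joint speeds; "joint_efforts": joint torques, N m; "eef_pos": TCP position; "ee_rot": TCP orientation; "wrist_force": force on the tool from outside, world axes, zero at the start; "ft_torque": the same for the moment, N m; "grip_width": finger opening in mm; "gripper_force": force on a finger pad.
Only numpy, scipy, OpenCV 4.12 (cv2) and the standard library are available. Lean on these libraries where they do the work, as an engineer would, in place of code of your own. Each camera call takes 0.05 s, during which the arm holds its last target. There are 200 camera calls.

## Working session

There is one attempt and no reset: what is moved stays moved. The work goes in short steps, each a Python script; the robot and the scene stay as the last script left them, time stands still between calls to the robot, and variables do not carry over. Pictures are saved under pics/ and viewed, at most 10 in all, crops included, and the job is handed in when it is done.

```bash
mkdir -p pics
python3 - <<'E'
from station import *
import cv2,numpy as np
for c in ("top","side"):
    im,d=grab_frame(c); cv2.imwrite(f"pics/{c}0.png",im[:,:,::-1])
    for l in ("dial","crank_pin","dial_axis","detent_block","fixture","tape_measure","cork_block","board_left"):
        try: r=search_frame(c,l)
        except Exception as e: print(c,l,e); continue
        print(c,l,[(np.round(x["centre"]).tolist(),round(x["conf"],2)) for x in r[:2]])
o=get_obs();print(o["clock"],o["ee_rot"],o["wrist_force"])
E
```

```text
top dial []
top crank_pin [([550.0, -106.0, 50.0], 0.63)]
top dial_axis [([544.0, -35.0, 15.0], 0.93)]
top detent_block []
top fixture [([549.0, -34.0, 11.0], 0.78)]
top tape_measure [([570.0, -274.0, 32.0], 0.65), ([546.0, -35.0, 18.0], 0.22)]
top cork_block [([703.0, -208.0, 30.0], 0.57)]
top board_left [([695.0, 128.0, 20.0], 0.77)]
side dial [([549.0, -119.0, 49.0], 0.74)]
side crank_pin [([548.0, -121.0, 47.0], 0.9)]
side dial_axis [([547.0, -111.0, 11.0], 0.79)]
side detent_block [([635.0, -107.0, 28.0], 0.6), ([574.0, -288.0, 26.0], 0.48)]
side fixture [([542.0, -106.0, 12.0], 0.81)]
side tape_measure [([573.0, -285.0, 27.0], 0.93), ([547.0, -118.0, 49.0], 0.71)]
side cork_block [([705.0, -214.0, 24.0], 0.85)]
side board_left [([692.0, 97.0, 23.0], 0.58)]
0.9 [[ 9.69222235e-01 -2.46187447e-01  2.07288511e-05]
 [-2.46187447e-01 -9.69222235e-01 -1.62253943e-05]
 [ 2.40853518e-05  1.06228300e-05 -1.00000000e+00]] [ 0.16597202 -0.64828639 -0.44253133]
```

View pics/top0.png

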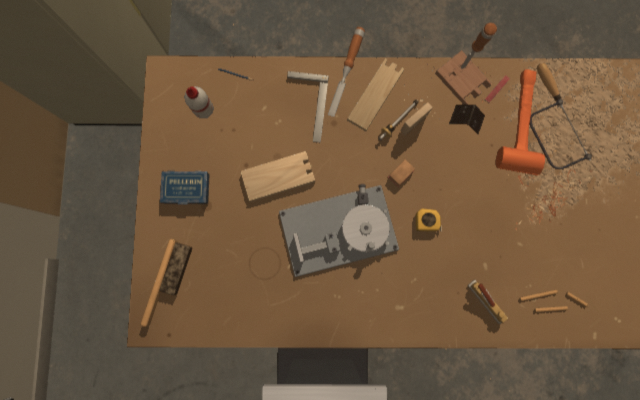

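View pics/side0.png

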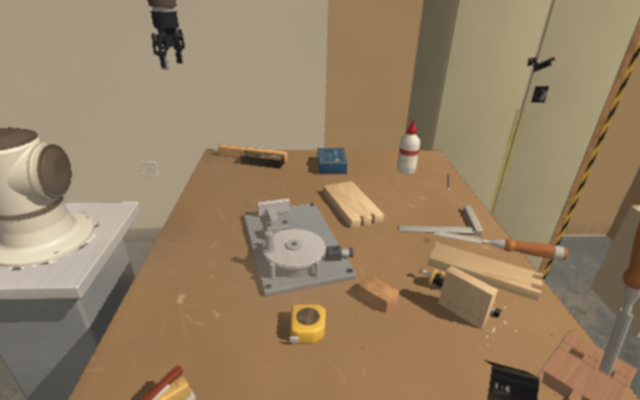

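The top view shows the fixture with its dial at about (366,228), the detent block at (362,193) and the stop plate to the left at about (305,247). The tape measure is at (429,220) and the cork block at (401,172). I'll find the pin from depth.

```bash
cat > h.py <<'E'
from station import *
import numpy as np,cv2
def cloud(c):
    im,d=grab_frame(c); ci=camera_info(c); K=np.array(ci["camera_matrix"]); T=np.linalg.inv(np.array(ci["extrinsics"]))
    v,u=np.mgrid[:400,:640]
    p=np.stack([(u-K[0,2])/K[0,0]*d,-(v-K[1,2])/K[1,1]*d,-d],-1)
    w=p@T[:3,:3].T+T[:3,3]; w[d==0]=np.nan
    return im,w
E
python3 - <<'E'
from h import *
o=[]
for c,(r0,r1,c0,c1) in (("top",(180,280,275,400)),("side",(190,300,235,360))):
    im,w=cloud(c); 
    crop=cv2.resize(im[r0:r1,c0:c1],(790,600) if 0 else None,fx=4.5,fy=4.5,interpolation=cv2.INTER_CUBIC)
    cv2.imwrite(f"pics/{c}1.png",crop[:,:,::-1])
    P=w.reshape(-1,3); box=(abs(P[:,0]-550)<130)&(P[:,1]>-220)&(P[:,1]<130)
    for lo,hi in ((5,25),(42,54),(60,110)):
        s=P[box&(P[:,2]>lo)&(P[:,2]<hi)]; print(c,lo,hi,len(s),s.mean(0).round(1))
        if lo==5:
            q=cv2.minAreaRect(s[:,:2].astype(np.float32)); print(q)
        if lo==42:
            d=s[np.hypot(*(s[:,:2]-[545,-120]).T)<90]; print(cv2.minEnclosingCircle(d[:,:2].astype(np.float32)))
        if lo==60: print(s.round()[::max(1,len(s)//40)].tolist())
E
```

```text
top 5 25 5249 [552.1  -8.9  14.2]
((550.655517578125, -44.935394287109375), (348.7843322753906, 259.4972839355469), 89.80950927734375)
top 42 54 1954 [544.2 -86.7  48.1]
((547.3895263671875, -106.71029663085938), 71.2160415649414)
top 60 110 38 [ 504.6 -113.9   84.7]
[[555.0, -98.0, 60.0], [510.0, -110.0, 80.0], [509.0, -111.0, 96.0], [509.0, -114.0, 91.0], [509.0, -118.0, 84.0], [509.0, -120.0, 86.0], [509.0, -110.0, 61.0], [507.0, -110.0, 87.0], [507.0, -113.0, 84.0], [507.0, -114.0, 90.0], [507.0, -117.0, 91.0], [506.0, -119.0, 93.0], [507.0, -122.0, 90.0], [505.0, -108.0, 78.0], [504.0, -110.0, 87.0], [504.0, -112.0, 87.0], [504.0, -115.0, 87.0], [504.0, -117.0, 92.0], [504.0, -119.0, 90.0], [504.0, -122.0, 89.0], [502.0, -108.0, 77.0], [502.0, -110.0, 87.0], [502.0, -112.0, 91.0], [502.0, -114.0, 89.0], [501.0, -117.0, 92.0], [502.0, -120.0, 84.0], [502.0, -122.0, 86.0], [500.0, -109.0, 71.0], [499.0, -110.0, 87.0], [499.0, -112.0, 87.0], [499.0, -115.0, 87.0], [499.0, -117.0, 93.0], [499.0, -119.0, 90.0], [498.0, -110.0, 60.0], [497.0, -111.0, 76.0], [497.0, -112.0, 86.0], [497
[... 584 characters left out ...]
.0, 86.0], [510.0, -122.0, 86.0], [501.0, -122.0, 84.0], [507.0, -125.0, 85.0], [512.0, -121.0, 83.0], [503.0, -124.0, 83.0], [508.0, -123.0, 82.0], [499.0, -120.0, 78.0], [505.0, -125.0, 81.0], [510.0, -120.0, 78.0], [501.0, -123.0, 77.0], [506.0, -124.0, 78.0], [512.0, -120.0, 75.0], [503.0, -123.0, 75.0], [508.0, -124.0, 76.0], [498.0, -119.0, 70.0], [504.0, -123.0, 73.0], [510.0, -122.0, 72.0], [498.0, -119.0, 68.0], [506.0, -122.0, 70.0], [511.0, -120.0, 68.0], [502.0, -124.0, 69.0], [508.0, -124.0, 69.0], [513.0, -118.0, 64.0], [502.0, -122.0, 65.0], [508.0, -121.0, 64.0], [513.0, -119.0, 63.0], [504.0, -123.0, 63.0], [509.0, -122.0, 63.0], [504.0, -126.0, 63.0], [511.0, -124.0, 61.0]]
```

View pics/top1.png

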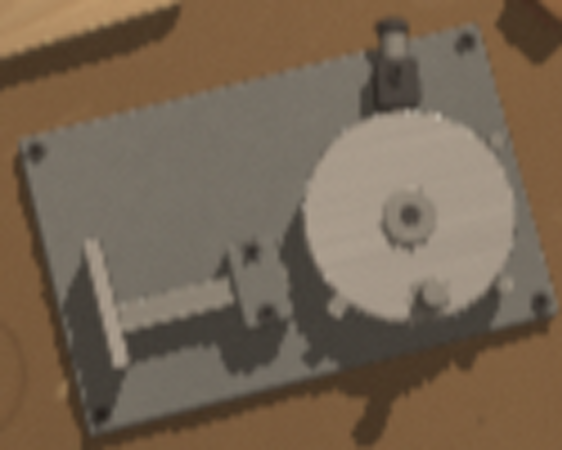

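View pics/side1.png

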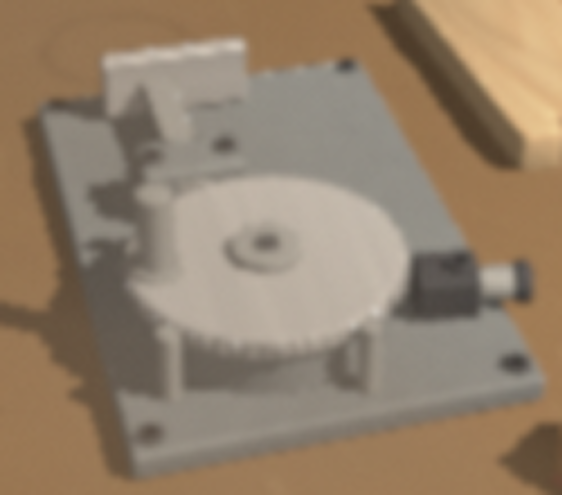

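The crops show the pin at (432,292) in the top crop, close to the robot. The disc centre is at (409,216), the block at (397,85), and the plate corners are at (22,145), (478,25), (553,318) and (92,437). Next I'll fit the frames and check that the circular path is reachable.

```bash
cat >> h.py <<'E'
def ray(c,u,v,z):
    ci=camera_info(c); K=np.array(ci["camera_matrix"]); T=np.linalg.inv(np.array(ci["extrinsics"]))
    r=T[:3,:3]@np.array([(u-K[0,2])/K[0,0],-(v-K[1,2])/K[1,1],-1]); o=T[:3,3]
    return (o+r*(z-o[2])/r[2])[:2]
def R(phi,s=1):
    y=s*np.array([-np.sin(phi),np.cos(phi),0]); z=np.array([0,0,-1.]); return np.column_stack([np.cross(y,z),y,z])
E
python3 - <<'E'
from h import *
cr=lambda x,y,z,c="top":ray(c,(275 if c=="top" else 235)+x/4.5-.4,(180 if c=="top" else 190)+y/4.5-.4,z)
C=np.array([cr(*p,14) for p in ((22,145),(478,25),(553,318),(92,437))]); L=np.array([[105,210],[105,-75],[-75,-75],[-75,210]])
H=(L-L.mean(0)).T@(C-C.mean(0)); a=np.arctan2(H[0,1]-H[1,0],H[0,0]+H[1,1]); Ra=np.array([[np.cos(a),-np.sin(a)],[np.sin(a),np.cos(a)]])
print("corners",C.round(1).tolist(),"yaw",a,"origin",C.mean(0)-Ra@L.mean(0))
print("disc px",cr(409,216,48),"side disc",cr(271,264,48,"side"), "hub top",cr(410,215,53), cr(266,242,53,"side"))
print("block",cr(397,78,36),"tube end",cr(392,25,28), "pin",cr(433,289,88), cr(154,192,88,"side"))
for c in ("top","side"):
    im,w=cloud(c); P=w.reshape(-1,3); P=P[np.isfinite(P).all(1)]
    s=P[(abs(P[:,2]-48)<4)&(np.hypot(P[:,0]-545,P[:,1]+107)<72)][:,:2]
    print(c,"disc bbox centre",(np.percentile(s,1,0)+np.percentile(s,99,0))/2)
    s=P[(abs(P[:,2]-87)<5)&(np.hypot(P[:,0]-545,P[:,1]+107)<72)][:,:2]; print("pin",s.mean(0),(s.max(0)+s.min(0))/2)
ax=np.array([547,-107])
for s in (1,-1):
    print(s,[None if (j:=ik([*(ax+48*np.array([np.cos(f),np.sin(f)])),70],R(f,s))) is None else np.round(j[[0,4,5]] if isinstance(j,np.ndarray) else [j[0],j[4],j[5]],2).tolist() for f in np.linspace(3.5,0.1,8)])
E
```

```text
corners [[593.9, 121.0], [667.8, -150.7], [493.2, -191.9], [423.3, 77.2]] yaw 0.2545066625782397 origin [ 547.04019046 -105.22039381]
disc px [ 549.29754126 -105.0026565 ] side disc [ 554.43197561 -113.75393289] hub top [ 549.35992038 -105.11750701] [ 552.22263188 -104.42781034]
block [631.6911303  -99.93988208] tube end [664.83230537 -97.9910542 ] pin [ 504.66092587 -114.16183087] [ 506.09146491 -116.03810999]
top disc bbox centre [ 551.07934215 -104.85014462]
pin [ 503.46138786 -114.91179547] [ 503.15612889 -114.9432898 ]
side disc bbox centre [ 552.17640736 -108.2254648 ]
pin [ 505.64410217 -119.19463065] [ 505.60312994 -118.49242051]
1 [[0.07, -0.7, 1.86], [0.12, -0.69, 1.32], [0.16, -0.69, 0.8], [0.19, -0.71, 0.29], [0.19, -0.73, -0.2], [0.17, -0.76, -0.67], [0.14, -0.78, -1.12], [0.1, -0.8, -1.57]]
-1 [[0.07, -0.7, -1.28], [0.12, -0.69, -1.82], [0.16, -0.69, -2.34], [0.19, -0.71, -2.85], [0.19, -0.73, 2.94], [0.17, -0.76, 2.47], [0.14, -0.78, 2.02], [0.1, -0.8, 1.57]]
```

```bash
cat >> h.py <<'E'
AX=np.array([549.5,-105.5]); A=0.2545
def pose(phi,z=70): return [*(AX+48*np.array([np.cos(phi),np.sin(phi)])),z]
def ft(phi,n=1):
    f=np.array(get_obs()["wrist_force"]); return f[1]*np.cos(phi)-f[0]*np.sin(phi), f[0]*np.cos(phi)+f[1]*np.sin(phi), f[2]
def step(phi,z=70,speed=30):
    line_to(pose(phi,z),R(phi),speed=speed); return ft(phi)
E
python3 - <<'E'
from h import *
p=3.36
set_gripper(34); move_pose(pose(p,180),R(p)); print(get_obs()["clock"],get_obs()["grip_width"],np.round(ft(p),1))
print(line_to(pose(p),R(p),speed=80,contact_N=12),np.round(ft(p),1),np.round(get_obs()["eef_pos"],1))
t0=get_obs()["clock"]; log=[]
for i in range(6):
    p-=0.04; f=step(p); log.append((round(p,2),*np.round(f,1)))
print(log,t0,get_obs()["clock"])
im,_=grab_frame("side"); cv2.imwrite("pics/s2.png",cv2.resize(im[150:320,200:400],None,fx=3,fy=3)[:,:,::-1])
E
```

```text
4.4833 34.29253102609795 [-0.5 -0.8 -0.8]
False [ 0.1 -0.1  0. ] [ 503.  -115.9   70.5]
[(3.32, np.float64(0.5), np.float64(1.1), np.float64(0.0)), (3.28, np.float64(-0.7), np.float64(0.9), np.float64(-0.3)), (3.24, np.float64(-0.6), np.float64(0.9), np.float64(-0.3)), (3.2, np.float64(-0.2), np.float64(0.3), np.float64(-0.6)), (3.16, np.float64(0.3), np.float64(0.1), np.float64(0.5)), (3.12, np.float64(4.2), np.float64(-1.1), np.float64(-1.7))] 6.0083 7.5083
```

View pics/s2.png

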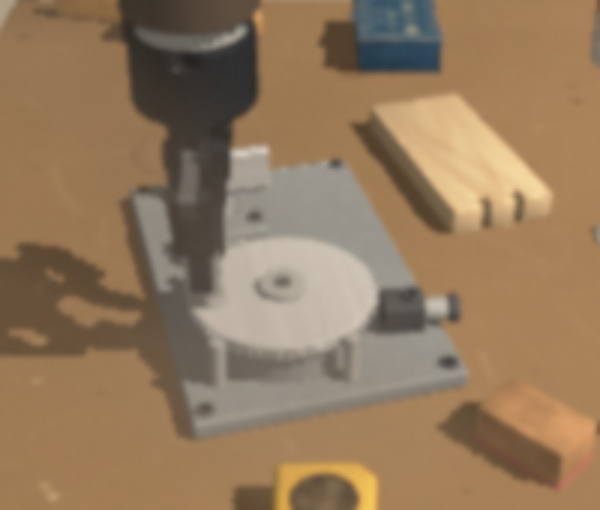

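The pin (at about 200,285) is between the fingers and contact began at 3.12. Winding clockwise to the stop.

Run:
```python
from h import *
p=3.12; log=[]
while p>-0.15:
    p-=0.06 if p>0.35 else 0.025
    f=step(p); log.append((round(p,2),round(f[0],1),round(f[1],1)))
    if f[0]>24 or abs(f[1])>30: break
dwell(0.3)
print(*log); print(np.round(ft(p),1),get_obs()["clock"],np.round(get_obs()["eef_pos"],1))
```

```text
(3.06, np.float64(-0.8), np.float64(0.8)) (3.0, np.float64(0.0), np.float64(-0.1)) (2.94, np.float64(0.1), np.float64(-0.9)) (2.88, np.float64(6.6), np.float64(-3.1)) (2.82, np.float64(5.7), np.float64(-1.8)) (2.76, np.float64(1.1), np.float64(-0.4)) (2.7, np.float64(1.0), np.float64(0.4)) (2.64, np.float64(2.0), np.float64(0.6)) (2.58, np.float64(2.1), np.float64(-1.3)) (2.52, np.float64(0.0), np.float64(0.2)) (2.46, np.float64(-0.1), np.float64(0.4)) (2.4, np.float64(-0.6), np.float64(-0.2)) (2.34, np.float64(4.7), np.float64(-3.0)) (2.28, np.float64(6.7), np.float64(-3.4)) (2.22, np.float64(4.1), np.float64(1.6)) (2.16, np.float64(2.9), np.float64(0.8)) (2.1, np.float64(2.6), np.float64(1.2)) (2.04, np.float64(2.6), np.float64(1.0)) (1.98, np.float64(2.4), np.float64(0.9)) (1.92, np.float64(3.8), np.float64(0.7)) (1.86, np.float64(3.8), np.float64(1.1)) (1.8, np.float64(4.9), np.float64(1.1)) (1.74, np.float64(0.4), np.float64(-0.2)) (1.68, np.float64(0.8), np.float64(0.8)) (1.62, np.float64(3.6), np.float64(-0.5)) (1.56, np.float64(7.4), np.float64(-1.7)) (1.5, np.float64(6.0), n
[... 785 characters left out ...]
1), np.float64(-1.0)) (0.3, np.float64(-0.3), np.float64(0.7)) (0.27, np.float64(-0.2), np.float64(0.0)) (0.25, np.float64(1.4), np.float64(-0.2)) (0.22, np.float64(2.2), np.float64(-0.3)) (0.2, np.float64(2.0), np.float64(-0.5)) (0.17, np.float64(1.7), np.float64(-1.2)) (0.15, np.float64(0.7), np.float64(-0.1)) (0.12, np.float64(2.8), np.float64(1.0)) (0.1, np.float64(2.5), np.float64(-0.1)) (0.07, np.float64(3.4), np.float64(0.3)) (0.05, np.float64(6.9), np.float64(-0.8)) (0.02, np.float64(11.0), np.float64(-2.2)) (-0.0, np.float64(16.6), np.float64(-4.3)) (-0.03, np.float64(19.2), np.float64(-5.3)) (-0.05, np.float64(24.1), np.float64(-8.7))
[23.2 -8.8  6. ] 23.1083 [ 595.5 -102.5   69.9]
```

The stop showed up as a force rising to 24 N at the expected angle. Breaks were felt at φ≈0.42, 1.06, 1.55, 2.31 and 2.86, so click 4 is at pin ≈2.55–2.6, which agrees with the block-frame target of 2.61. Now turning anticlockwise and counting.

Run:
```python
from h import *
p=0.3; step(p,speed=40); log=[]
while p<2.66:
    p+=0.05
    f=step(p); log.append((round(p,2),round(float(f[0]),1)))
    if abs(f[0])>20: break
print(*log); print(np.round(ft(p),1),get_obs()["clock"])
```

```text
(0.35, -0.1) (0.4, -0.3) (0.45, 0.1) (0.5, -1.7) (0.55, -2.1) (0.6, -2.3) (0.65, -0.5) (0.7, -1.3) (0.75, 0.2) (0.8, -0.5) (0.85, 0.2) (0.9, -4.9) (0.95, -6.1) (1.0, -1.8) (1.05, -1.3) (1.1, -1.2) (1.15, -1.5) (1.2, -2.0) (1.25, -1.5) (1.3, -2.6) (1.35, -2.0) (1.4, -0.8) (1.45, 0.0) (1.5, -1.0) (1.55, -2.3) (1.6, -6.8) (1.65, -7.1) (1.7, -4.3) (1.75, -1.4) (1.8, -3.3) (1.85, -3.9) (1.9, -0.1) (1.95, 0.4) (2.0, -0.7) (2.05, -1.6) (2.1, -6.5) (2.15, -8.4) (2.2, -3.9) (2.25, -0.6) (2.3, -2.5) (2.35, -2.3) (2.4, -2.1) (2.45, -1.7) (2.5, -2.9) (2.55, -2.5) (2.6, -2.1) (2.65, 0.1) (2.7, -0.4)
[-0.4  0.8  0.4] 35.675
```

Three breaks were felt (0.95, 1.65, 2.15), then the snap at 2.65, so the dial is in click 4. Centring the fingers on the pin, lifting and checking.

Run:
```python
from h import *
print(np.round(step(2.61),1)); line_to(pose(2.61,200),speed=120)
goto=[400,150,260]; move_pose(goto,R(2.61))
im,w=cloud("top"); cv2.imwrite("pics/t3.png",cv2.resize(im[180:280,275:400],None,fx=4.5,fy=4.5,interpolation=cv2.INTER_CUBIC)[:,:,::-1])
for c in ("top","side"):
    im,w=cloud(c); P=w.reshape(-1,3); P=P[np.isfinite(P).all(1)]
    s=P[(abs(P[:,2]-87)<5)&(np.hypot(P[:,0]-549,P[:,1]+105)<72)][:,:2]; m=s.mean(0)-AX; print(c,s.mean(0),np.arctan2(m[1],m[0]),"target 2.61",np.hypot(*m))
print(get_obs()["clock"])
```

```text
[-0.2 -0.2 -0.3]
top [509.2985762  -81.03741972] 2.5949463314629035 target 2.61 47.05924255473993
side [510.8602167  -83.97702885] 2.6333789673249135 target 2.61 44.22975401501923
38.375
```

View pics/t3.png

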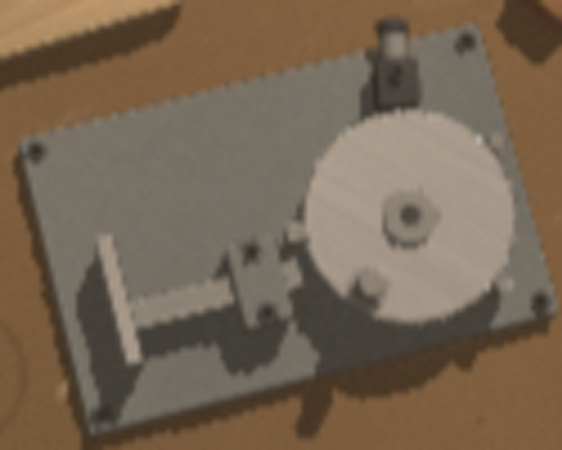

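The pin is at crop (368,286), a world angle of about 2.61, which is where click 4 should hold it. The arm is clear, so I'm handing in.

```bash
python3 -c "
from station import *
print(sign_off())"
```

```text
the job is handed in; nothing more can be done
None
```

I wound the dial clockwise onto its end stop, turned it back four clicks counted by feel, and handed the job in with the arm clear; both cameras put the pin within about 0.02 rad of the fourth click (2.59 and 2.63, against 2.61).

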